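Index the paint-pot carousel to its next notch and clamp it

TASK

Push the paint-pot carousel counter-clockwise (seen from above) by one of its upright posts until the spring plunger drops into the next notch, and lean on the post there for about half a second with some 10 to 15 N to prove that the notch holds; never push anything with more than 20 N, which would begin to force it out again. Then swing the clamp lever fully round, clockwise, to its stop, leaving the carousel seated in that notch and the other things on the bench where they are.

Things in the scene. Friction and masses are not known exactly. Their poses are not given: they have to be found in the camera images.
- hub (a point): Centre of the carousel's round aluminium deck, on its upright axis, at the deck's upper face (60 mm above the bench); turns with the carousel, x towards post_a. The deck is 300 mm across, with a flange out to about 190 mm from the axis, its top 59 mm above the bench, which has a notch in line with each post. Six lidded pots (47 mm wide, fixed) stand 65 mm from the axis, tops 116 mm above the bench.
- post_a (a point): Middle of one of six alike upright steel posts, 14 mm thick, from the deck (60 mm above the bench) to 125 mm above the bench, 130 mm from the axis; the others stand every 60 degrees round. Turning the carousel takes about 3 to 6 N at a post; in a notch it is held springily, giving about 1 mm per 1.7 N, and is forced out at about 25 N.
- carousel (a joint): Angle of the carousel on its board (rad), growing counter-clockwise seen from above. It starts within 0.13 of 0, between two notches. The next notch seats somewhere between 0.27 and 0.74, depending on where the detent bracket has been screwed down; notches are 1.05 apart.
- plunger (a joint): Height of the detent's sprung plunger (m), an upright steel pin with a round foot on the grey bracket at the carousel's left rim: 0 when it has dropped into a notch, about 0.0056 when it rides on the flange between the notches. The bracket, its arm and the plunger reach 130 mm above the bench; leave them alone.
- board (a point): Centre of the top of the fixed round plywood board, 500 mm across and 12 mm thick, that carries the carousel, the detent bracket and the clamp; on the carousel's axis; its -y axis points to the clamp's pivot.
- clamp (a joint): Angle of the clamp lever (rad), a steel arm with an upright black knob on a grey block at the right edge of the round board: 0 open (knob outward), growing clockwise seen from above; fully clamped against its stop at 1.0. It starts between 0 and 0.25 and stays where it is left; it moves with about 3 to 5 N at the knob. The arm is springy: on the stop the knob gives about 1 mm per 1.8 N.
- clamp_knob (a point): Centre, half-way up, of the clamp lever's knob: upright cylinder 20 mm thick, from 44 to 99 mm above the bench, 75 mm from the lever's pivot.
- clamp_pivot (a point): On the clamp lever's upright pivot axis, at the height of the knob's middle.
- tin_mid (a point): Middle of a closed steel tin, 66 mm across, 85 mm high, standing on the bench to the left. Not part of the work.
- sander_mid (a point): Middle of a cork sanding block, 100 x 60 x 30 mm, on the bench at the left, nearer the robot than the tin. Not part of the work.
- stirrer_mid (a point): Middle of a flat wooden stirring stick, 200 x 22 x 8 mm, lying near the right front corner. Not part of the work.

How it is judged:
By the outcome, as a careful person would: the job done as asked, in the order asked, and still so for the second after the job is handed in, with the robot touching nothing.
It also fails if it takes over 67 s, if anything falls off the work surface, if the arm or the gripper's body presses on something with over 40 N, if the wrist force passes 120 N, or if a joint passes its speed limit or range.

ROBOT

A 6-joint arm with a two-finger parallel gripper is mounted at the origin on the work surface. World frame = base frame: x ahead of the robot, y to its left, z up, the work surface at z = 0. Lengths are in mm, angles in rad, forces in N, time in s.
With the tool pointing down it reaches from about 300 to 775 mm from the base axis. Payload 14.6 kg.
Tool frame: the origin (TCP) lies between the finger pads; the fingertips stand 17 mm ahead of it and the grasp point (between the pads) lies 2 mm behind it (r.tip_extent is the z of the fingertips in the tool frame, in mm); z points along the fingers, y is the direction in which the jaws open and shut (so a half turn about z gives the same grasp; the last joint's range is limited). The gripper opens to 94 mm and grips with 3 to 60 N. Pads are 16 mm wide; open, the fingers measure 119 mm over their backs; the gripper's body (75 mm by 177 mm) begins 78 mm behind the grasp point.
Start: joints at [-1.174, 0.3, 1.521, -0, 1.321, -0.067], TCP at [246.034, -491.891, 222.446] pointing down, gripper open.
Joint ranges: [-3.03, 3.03], [-0.79, 2.21], [0.23, 2.52], [-1.04, 4.18], [0, 3.07], [-2.55, 2.55]. Speed limits (rad/s): [2.22, 2.22, 2.57, 3.14, 3.14, 3.14].

INTERFACE

Orientations are given as a unit quaternion [x, y, z, w].
In Python, from cell import get_obs, cams, r, look_for gives the robot as it stands. The module is installed in compiled form; this text tells all that it offers.
- The arm moves only by the tool drive_tool, never from a script. Its argument "commands" is a list of rows, each an object with "linear": the shift along the tool's x, y, z in cm, a list of three; "rot": the turn, a rotation vector about the tool's x, y, z in rad, a list of three; "claw": the gripper command: -1 is fully open, 1 is shut, values between are in proportion. A call has 1 to 20 rows; each row shifts and turns the commanded pose from where the row before left it, along the tool's axes as they then stand; what a row does not reach is not made up. A row lasts 1/10 s, in which the tool goes at most 50 mm and 8.59 degrees, less where a joint would pass 70% of its speed; a pose out of reach is approached as far as the arm can. A call with a gripper value outside its range is refused whole. The fingers move at their own pace and stop on an object; "newtons" is the grip in N (left out, the last holds). Time passes only in rows, so rows that do not move let the fingers close. It gives the time, the measured TCP pose, the force and the opening at its end, in the units of the state.
- get_obs(): the state, without advancing time (a new reading comes with each control period).
- cams.capture(name): name is "scene" or "top"; returns the picture (400x640x3 uint8, red, green, blue); there is no depth.
- cams.camera_model(name): a dict with "fx", "fy", "cx", "cy" (pixels), "k1" (the pictures are not rectified: a ray, as slopes to the right and down, at radius r is drawn at 1 + k1 r^2 times it, then the intrinsics apply), "world_to_cam" (4x4, takes a point from world to camera coordinates). Camera axes: x right, y up, looking along -z (the intrinsics and any distortion apply to the point x, -y, -z); pixel columns grow to the right and rows downward; lengths in mm; the calibration is good to about 2 mm. A picture is of the moment at which its call begins. camera_model takes no time and is no camera call.
- r.close_job(): hands the job in, once; it reports no verdict.
Trained networks look in the newest picture that a camera, given by its name, has taken for a name from the list of things; names that differ only in an ending like _2 or _b are one class to them, and where a whole thing is asked for, a point or a joint stands for the part that bears it (a point fixed in the world has none). Each returns a list of dicts, best first, with "score" (0 to 1); they miss things now and then, are a little off and sometimes report something else, mostly with a low value. They report only what shows in the picture. A call takes as long as a camera call.
- look_for(camera, name): "position" ([row, column] in pixels, amid what is visible of it).
The state is a dict: "clock": time; "q": joint angles; "qd": joint speeds; "joint_torque": joint torques, N m; "tcp_pos": TCP position; "tool_rot": TCP orientation; "wrist_force": force on the tool from outside, world axes, zero at the start; "torque": the same for the moment, N m; "width": finger opening in mm.
Only numpy, scipy, OpenCV 4.12 (cv2) and the standard library are available. Lean on these libraries where they do the work, as an engineer would, in place of code of your own. Each camera call takes 0.05 s, during which the arm holds its last target.

## Working session

There is one attempt and no reset: what is moved stays moved. The work goes in short steps, Python scripts to look and compute and a tool call to move; the robot and the scene stay as the last step left them, time stands still between calls to the robot, and variables do not carry over. Pictures are saved under pics/ and viewed, and the job is handed in when it is done.

Besides the shell and the picture viewer there is one more tool, called after "Call:" in YAML: its name, and indented under it one key for each argument. drive_tool: Moves the arm, as the interface text tells. Its arguments: {"type":"object","properties":{"commands":{"type":"array"},"newtons":{"type":"number"}},"required":["commands"]}

```bash
mkdir -p pics; ls; python3 - <<'E'
from cell import get_obs,cams,r,look_for
import cv2
o=get_obs();print(o)
for n in("scene","top"):
    cv2.imwrite(f"pics/{n}0.png",cams.capture(n)[:,:,::-1]);print(cams.camera_model(n))
E
```

```text
pics
{'clock': 0.0, 'q': array([-1.17362917e+00,  3.00488807e-01,  1.52155928e+00, -7.37148854e-06,
        1.32067734e+00, -6.66080692e-02]), 'qd': array([ 0.00011307,  0.00079212, -0.0001032 ,  0.00019754, -0.00051606,
       -0.00097126]), 'joint_torque': array([-1.93436535e-03, -5.31810093e+01, -3.52743566e+01,  7.06798607e-02,
        2.42807984e-02, -8.39719291e-05]), 'tcp_pos': array([ 245.9332314 , -491.69595195,  221.88582055]), 'tool_rot': array([ 9.73233961e-01,  2.29815875e-01, -9.67088652e-05, -5.58083595e-04]), 'wrist_force': array([0.46186826, 0.15596953, 0.31429556]), 'torque': array([0.06296681, 0.02553801, 0.01832395]), 'width': 94.13348753803346}
{'fx': 456.1670247834765, 'fy': 456.1670247834765, 'cx': 320.48643315585747, 'cy': 194.15643752131524, 'k1': -0.051163757294459336, 'world_to_cam': array([[-1.87525634e-01,  9.82133512e-01,  1.57449103e-02,
         9.92325450e+01],
       [-6.55556178e-01, -1.37074823e-01,  7.42601233e-01,
         2.60512688e+02],
       [ 7.31491787e-01,  1.28935094e-01,  6.69548734e-01,
        -1.91925126e+03],
       [ 0.00000000e+00,  0.00000000e+00,  0.00000000e+00,
         1.00000000e+00]])}
{'fx': 426.6474838630039, 'fy': 426.6474838630039, 'cx': 319.62045937158973, 'cy': 205.91643769513217, 'k1': -0.00992681335006625, 'world_to_cam': array([[-1.64808155e-03, -9.99915776e-01, -1.28734251e-02,
         1.44561605e+01],
       [ 9.93989196e-01, -3.04724534e-03,  1.09435789e-01,
        -5.04914964e+02],
       [-1.09465800e-01, -1.26156864e-02,  9.93910501e-01,
        -1.43860532e+03],
       [ 0.00000000e+00,  0.00000000e+00,  0.00000000e+00,
         1.00000000e+00]])}
```

View pics/scene0.png

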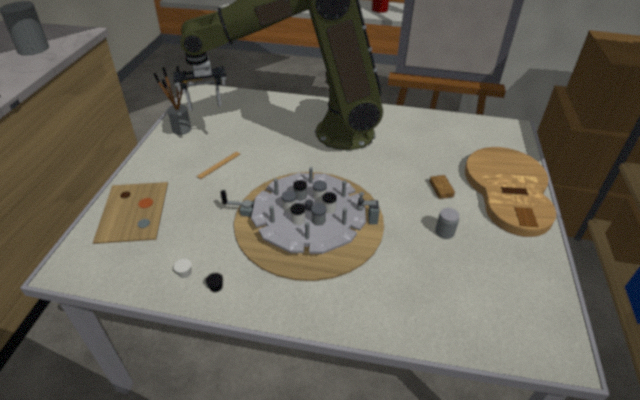

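View pics/top0.png

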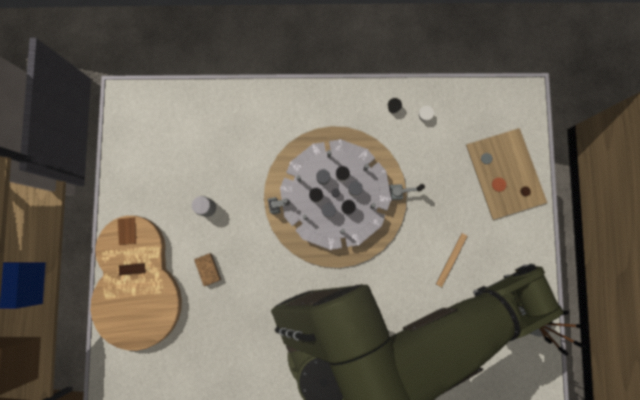

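```bash
cat > h.py <<'E'
from cell import get_obs,cams,r,look_for
import cv2,numpy as np
from scipy.spatial.transform import Rotation as R
def proj(n,P):
    m=cams.camera_model(n);P=np.atleast_2d(P);c=(m['world_to_cam']@np.c_[P,np.ones(len(P))].T)[:3].T
    x=c[:,0]/-c[:,2];y=-c[:,1]/-c[:,2];s=1+m['k1']*(x*x+y*y)
    return np.c_[m['cx']+m['fx']*x*s,m['cy']+m['fy']*y*s]  # col,row
def unproj(n,col,row,z):
    m=cams.camera_model(n)
    u=(col-m['cx'])/m['fx'];v=(row-m['cy'])/m['fy'];x,y=u,v
    for _ in range(8):
        s=1+m['k1']*(x*x+y*y);x,y=u/s,v/s
    W=m['world_to_cam'];d=W[:3,:3].T@np.array([x,-y,-1]);o=-W[:3,:3].T@W[:3,3]
    return o+d*(z-o[2])/d[2]
E
python3 - <<'E'
from h import *
Z=dict(hub=60,post_a=92,plunger=100,board=12,clamp=60,clamp_knob=71,clamp_pivot=71,tin_mid=42,sander_mid=15,stirrer_mid=4,carousel=60)
for n in("scene","top"):
    for k in Z:
        for d in look_for(n,k)[:7]:
            print(n,k,np.round(d['position']),round(d['score'],2),np.round(unproj(n,d['position'][1],d['position'][0],Z[k])))
E
```

```text
scene hub [214. 309.] 0.94 [567. -31.  60.]
scene post_a [212. 307.] 0.96 [592. -33.  92.]
scene plunger [206. 359.] 0.56 [543. 124. 100.]
scene board [226. 307.] 0.68 [580. -35.  12.]
scene clamp [203. 225.] 0.49 [ 575. -312.   60.]
scene clamp_knob [201. 228.] 0.59 [ 575. -302.   71.]
scene clamp_pivot [198. 230.] 0.61 [ 560. -299.   71.]
scene tin_mid [223. 450.] 0.64 [499. 421.  42.]
scene sander_mid [189. 440.] 0.58 [301. 395.  15.]
scene stirrer_mid [168. 214.] 0.75 [ 342. -446.    4.]
scene carousel [213. 308.] 0.79 [567. -34.  60.]
top hub [196. 336.] 0.87 [536. -41.  60.]
top post_a [192. 335.] 0.73 [543. -38.  92.]
top plunger [190. 406.] 0.45 [ 548. -269.  100.]
top board [194. 339.] 0.75 [549. -56.  12.]
top clamp_knob [189. 413.] 0.56 [ 557. -298.   71.]
top clamp_knob [260. 449.] 0.22 [ 321. -410.   71.]
top clamp_pivot [187. 406.] 0.61 [ 562. -276.   71.]
top clamp_pivot [194. 337.] 0.4 [540. -45.  71.]
top tin_mid [207. 203.] 0.73 [502. 412.  42.]
top tin_mid [266. 211.] 0.73 [302. 380.  42.]
top sander_mid [268. 208.] 0.93 [294. 395.  15.]
top stirrer_mid [256. 452.] 0.75 [ 332. -442.    4.]
top carousel [193. 335.] 0.75 [545. -39.  60.]
```

```bash
python3 - <<'E'
import cv2
a=cv2.imread("pics/top0.png")[115:280,255:440];cv2.imwrite("pics/topz.png",cv2.resize(a,None,fx=4,fy=3.6,interpolation=cv2.INTER_CUBIC) if 0 else cv2.resize(a,(672,600),interpolation=cv2.INTER_CUBIC))
a=cv2.imread("pics/scene0.png")[155:285,205:400];cv2.imwrite("pics/scz.png",cv2.resize(a,(780,520),interpolation=cv2.INTER_CUBIC))
E
```

```text
(no output)
```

View pics/topz.png

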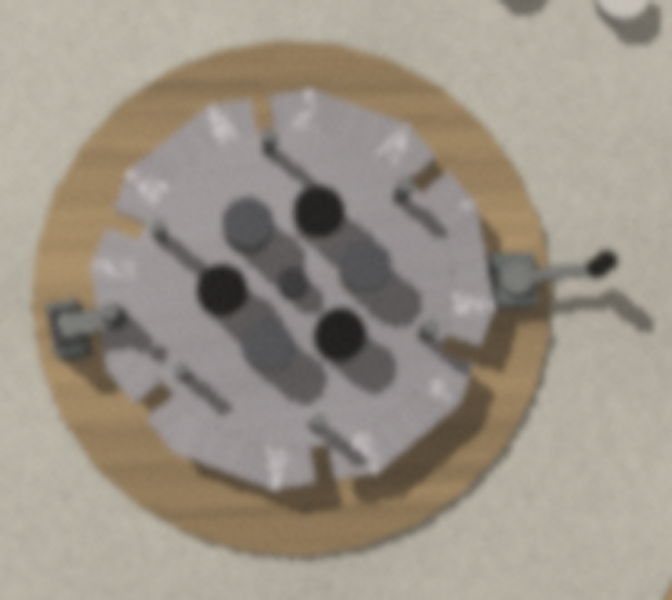

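View pics/scz.png

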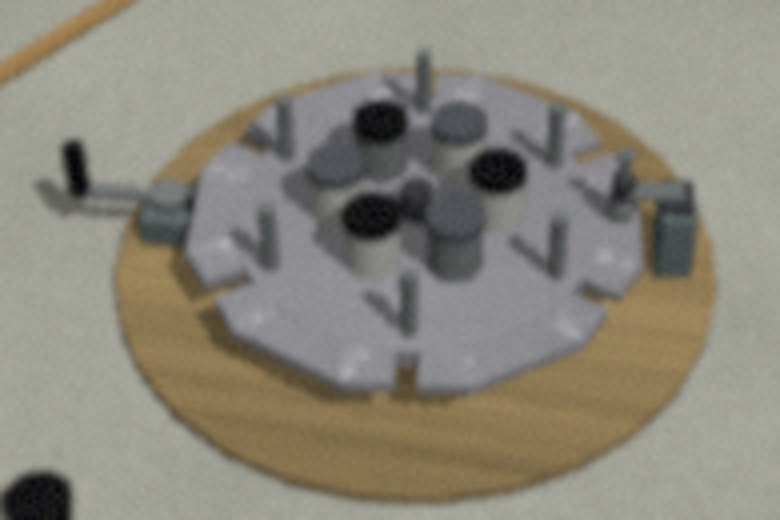

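```bash
cat >> h.py <<'E'
from scipy.optimize import least_squares
def refcol(n): pass
E
python3 - <<'E'
from h import *
top=np.array([(268,145),(403,193),(428,330),(318,425),(183,373),(158,230)])/3.634+[255,115]
sc=np.array([(423,52),(557,106),(557,216),(408,277),(266,207),(283,100)])/4+[205,155]
s=['top','scene']
def posts(p):
    a=p[2]+np.arange(6)*np.pi/3
    return np.c_[p[0]+130*np.cos(a),p[1]+130*np.sin(a),np.full(6,123)]
def res(p,w=('top','scene'),full=False):
    out=[]
    for n,obs in(('top',top),('scene',sc)):
        if n not in w: continue
        P=proj(n,posts(p))
        d=np.linalg.norm(P[None]-obs[:,None],axis=2); j=d.argmin(1)
        out.append((P[j]-obs).ravel())
    return np.concatenate(out)
for w in (('top',),('scene',),('top','scene')):
    best=min((least_squares(res,[545,-40,a],args=(w,)) for a in np.arange(0,1.05,.15)),key=lambda s:s.cost)
    print(w,best.x,best.cost); print(np.round(best.fun.reshape(-1,2),1).tolist())
print(posts(best.x))
# plunger/clamp
for n,name,c,z in [('top','pivot',(515,275),71),('top','knobtop',(602,262),99),('top','plunger',(115,316),125),('top','bracket',(70,320),120),('top','boardc',(292,299),12)]:
    print(name,unproj(n,255+c[0]/3.634,115+c[1]/3.634,z))
for name,c,z in [('pivot',(165,190),71),('knobtop',(72,146),99),('knobbot',(80,190),44),('plungertop',(624,155),125),('boardc',(415,283),12)]:
    print(name,unproj('scene',205+c[0]/4,155+c[1]/4,z))
E
```

```text
('top',) [ 5.37599023e+02 -3.95198915e+01  1.64691680e-01] 3.030202170827474
[[0.1, -1.3], [0.5, -0.9], [0.9, 0.7], [0.0, 0.4], [-1.0, 0.6], [-0.6, 0.4]]
('scene',) [ 5.43567869e+02 -3.64027663e+01  1.61849061e-01] 0.7412003422262154
[[-0.0, 0.3], [0.0, 0.2], [0.5, 0.3], [-0.1, -0.8], [-0.2, 0.3], [-0.2, -0.3]]
('top', 'scene') [539.46848198 -38.19100173   1.21082012] 8.16312126102401
[[-0.3, -1.9], [0.2, -1.4], [0.4, 0.2], [-0.4, -0.2], [-1.4, -0.1], [-1.0, -0.2], [-0.4, -0.6], [-0.4, -0.7], [0.2, -0.7], [-0.3, -1.9], [-0.4, -0.6], [-0.5, -1.1]]
[[ 585.26123797   83.47667474  123.        ]
 [ 456.99756133   62.3005265   123.        ]
 [ 411.20480534  -59.36714998  123.        ]
 [ 493.675726   -159.85867821  123.        ]
 [ 621.93940264 -138.68252996  123.        ]
 [ 667.73215863  -17.01485349  123.        ]]
pivot [ 550.64236356 -245.01551251   71.        ]
knobtop [ 558.13421335 -318.85561332   99.        ]
plunger [507.37418601 118.0200347  125.        ]
bracket [504.52426893 158.45549727 120.        ]
boardc [536.76644298 -41.34063794  12.        ]
pivot [ 569.524391   -240.01166194   71.        ]
knobtop [ 562.92237956 -318.43249241   99.        ]
knobbot [ 556.94504667 -320.90256241   44.        ]
plungertop [510.82734411 125.28318699 125.        ]
boardc [575.29052562 -30.54299303  12.        ]
```

```bash
cat >> h.py <<'E'
def go(target,psi=None):
    o=get_obs();Rm=R.from_quat(o['tool_rot'])
    d=Rm.inv().apply(np.array(target)-o['tcp_pos'])/10
    x=Rm.apply([1,0,0]);p=np.arctan2(x[1],x[0])
    print('t',o['clock'],'tcp',o['tcp_pos'].round(1),'psi',round(p,3),'F',o['wrist_force'].round(1),'w',round(o['width'],1))
    print('tool delta cm',d.round(2),'norm mm',round(np.linalg.norm(d)*10,1),'rotz',None if psi is None else round(-(psi-p),3))
E
python3 - <<'E'
from h import *
go([411,-31,222],1.525)
top=np.array([(268,145),(403,193),(428,330),(318,425),(183,373),(158,230)])/3.634+[255,115]
sc=np.array([(423,52),(557,106),(557,216),(408,277),(266,207),(283,100)])/4+[205,155]
def posts(p,z):
    a=p[2]+np.arange(6)*np.pi/3
    return np.c_[p[0]+130*np.cos(a),p[1]+130*np.sin(a),np.full(6,z)]
def res(p):
    out=[]
    for n,obs,z in(('top',top,p[3]),('scene',sc,p[4])):
        P=proj(n,posts(p,z))
        j=np.linalg.norm(P[None]-obs[:,None],axis=2).argmin(1)
        out.append((P[j]-obs).ravel())
    return np.concatenate(out+[[(p[3]-100)/20,(p[4]-122)/4]])
b=least_squares(res,[540,-38,.163,100,123]);print(b.x,b.cost,b.fun.round(1))
E
```

```text
t 1.2 tcp [ 246.  -491.9  222.5] psi 0.464 F [ 0.3 -0.4  0.2] w 93.7
tool delta cm [ 35.37 -33.84   0.05] norm mm 489.5 rotz -1.061
[ 5.40680762e+02 -3.85300206e+01  1.63703383e-01  9.97349381e+01
  1.20322330e+02] 3.0690145503056057 [-0.2 -0.6 -0.4 -0.4 -0.3  0.6 -0.6 -0.2 -0.9  0.2 -0.4  0.7 -0.6  0.3
 -0.6  0.2 -0.   0.2 -0.5 -1.  -0.6  0.3 -0.6 -0.3 -0.  -0.4]
```

Call:
drive_tool:
  commands:
    - {"linear":[2.95,-2.82,0],"rot":[0,0,0],"claw":1}
    - {"linear":[2.95,-2.82,0],"rot":[0,0,0],"claw":1}
    - {"linear":[2.95,-2.82,0],"rot":[0,0,0],"claw":1}
    - {"linear":[2.95,-2.82,0],"rot":[0,0,0],"claw":1}
    - {"linear":[2.95,-2.82,0],"rot":[0,0,0],"claw":1}
    - {"linear":[2.95,-2.82,0],"rot":[0,0,0],"claw":1}
    - {"linear":[2.95,-2.82,0],"rot":[0,0,0],"claw":1}
    - {"linear":[2.95,-2.82,0],"rot":[0,0,0],"claw":1}
    - {"linear":[2.95,-2.82,0],"rot":[0,0,0],"claw":1}
    - {"linear":[2.95,-2.82,0],"rot":[0,0,0],"claw":1}
    - {"linear":[2.95,-2.82,0],"rot":[0,0,0],"claw":1}
    - {"linear":[2.95,-2.82,0],"rot":[0,0,0],"claw":1}
  newtons: 20

```text
clock: 2.4
tcp_pos: [411.6, -29.2, 222.7]
tool_rot: [0.973, 0.23, 0.0, 0.0]
wrist_force: [1.0, 0.3, -0.3]
width: 1.6
```

Call:
drive_tool:
  commands:
    - {"linear":[0,0,0],"rot":[0,0,-0.1326],"claw":1}
    - {"linear":[0,0,0],"rot":[0,0,-0.1326],"claw":1}
    - {"linear":[0,0,0],"rot":[0,0,-0.1326],"claw":1}
    - {"linear":[0,0,0],"rot":[0,0,-0.1326],"claw":1}
    - {"linear":[0,0,0],"rot":[0,0,-0.1326],"claw":1}
    - {"linear":[0,0,0],"rot":[0,0,-0.1326],"claw":1}
    - {"linear":[0,0,0],"rot":[0,0,-0.1326],"claw":1}
    - {"linear":[0,0,0],"rot":[0,0,-0.1326],"claw":1}
    - {"linear":[0,0,0],"rot":[0,0,0],"claw":1}

```text
clock: 3.3
tcp_pos: [411.2, -30.9, 222.5]
tool_rot: [0.722, 0.691, 0.0, 0.0]
wrist_force: [-0.5, 0.5, 0.2]
width: 0.4
```

```bash
python3 - <<'E'
from h import *
go([411,-31,100],1.525)
for n in("scene","top"): cv2.imwrite(f"pics/{n}1.png",cams.capture(n)[:,:,::-1])
E
```

```text
t 3.3 tcp [411.2 -30.9 222.5] psi 1.527 F [-0.5  0.5  0.2] w 0.4
tool delta cm [-1.000e-02 -3.000e-02  1.225e+01] norm mm 122.5 rotz 0.002
```

View pics/scene1.png

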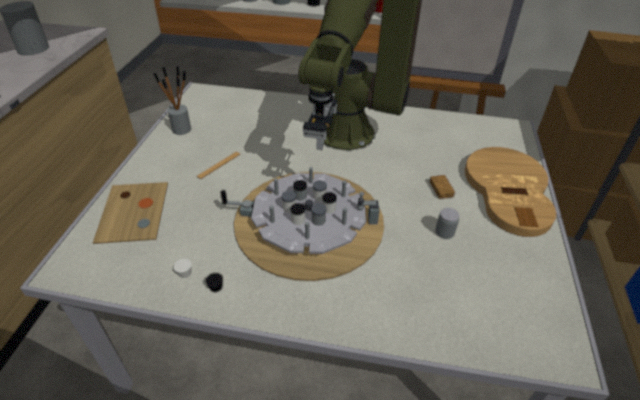

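Call:
drive_tool:
  commands:
    - {"linear":[0,0,4],"rot":[0,0,0],"claw":1}
    - {"linear":[0,0,4],"rot":[0,0,0],"claw":1}
    - {"linear":[0,0,3],"rot":[0,0,0],"claw":1}
    - {"linear":[0,0,1.2],"rot":[0,0,0],"claw":1}
    - {"linear":[0,0,0],"rot":[0,0,0],"claw":1}

```text
clock: 3.9
tcp_pos: [410.4, -30.8, 99.1]
tool_rot: [0.724, 0.689, -0.001, -0.001]
wrist_force: [-0.6, -0.1, -0.4]
width: 0.4
```

```bash
python3 - <<'E'
from h import *
go([411,-31,100],1.525)
print(proj('scene',[[411,-31,83],[412.7,-59,125]]))
for n in("scene","top"):
    im=cams.capture(n)[:,:,::-1]
    c=im[100:285,205:400] if n=='scene' else im[115:290,255:440]
    cv2.imwrite(f"pics/{n}2.png",cv2.resize(c,None,fx=3,fy=3,interpolation=cv2.INTER_CUBIC))
E
```

```text
t 3.9 tcp [410.4 -30.8  99.1] psi 1.522 F [-0.6 -0.1 -0.4] w 0.4
tool delta cm [-0.02  0.06 -0.09] norm mm 1.1 rotz -0.003
[[318.45473519 177.57512208]
 [310.38505439 167.26526473]]
```

View pics/scene2.png

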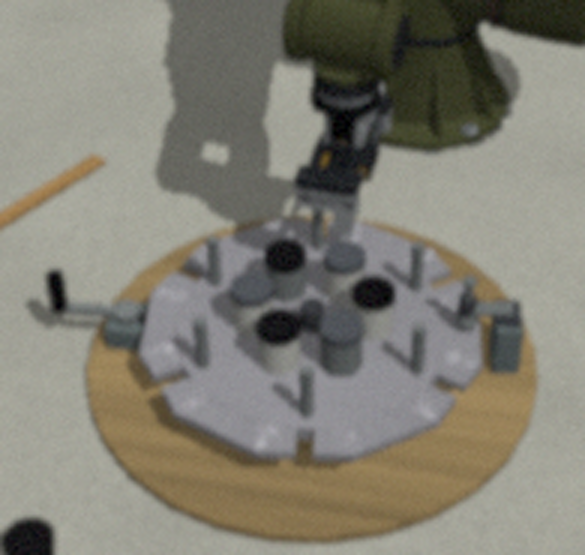

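Call:
drive_tool:
  commands:
    - {"linear":[-0.3,0,0],"rot":[0,0,-0.0231],"claw":1}
    - {"linear":[-0.3,0,0],"rot":[0,0,-0.0231],"claw":1}
    - {"linear":[-0.3,0,0],"rot":[0,0,-0.0231],"claw":1}
    - {"linear":[-0.2,0,0],"rot":[0,0,-0.0154],"claw":1}
    - {"linear":[-0.2,0,0],"rot":[0,0,-0.0154],"claw":1}

```text
clock: 4.5
tcp_pos: [411.6, -44.0, 101.2]
tool_rot: [0.688, 0.726, 0.0, 0.001]
wrist_force: [-0.5, 4.3, 3.0]
width: 0.7
```

Call:
drive_tool:
  commands:
    - {"linear":[-0.2,0,0],"rot":[0,0,-0.0154],"claw":1}
    - {"linear":[-0.2,0,0],"rot":[0,0,-0.0154],"claw":1}

```text
clock: 4.7
tcp_pos: [411.7, -47.6, 100.9]
tool_rot: [0.676, 0.737, 0.001, 0.0]
wrist_force: [-0.5, 6.6, 6.5]
width: 0.7
```

Call:
drive_tool:
  commands:
    - {"linear":[-0.2,0,0],"rot":[0,0,-0.0154],"claw":1}
    - {"linear":[-0.2,0,0],"rot":[0,0,-0.0154],"claw":1}

```text
clock: 4.9
tcp_pos: [412.1, -51.5, 100.9]
tool_rot: [0.665, 0.747, 0.001, 0.0]
wrist_force: [-1.3, 6.5, 6.6]
width: 0.4
```

Call:
drive_tool:
  commands:
    - {"linear":[-0.3,0,-0.05],"rot":[0,0,-0.0231],"claw":1}
    - {"linear":[-0.3,0,-0.05],"rot":[0,0,-0.0231],"claw":1}
    - {"linear":[-0.3,0,0],"rot":[0,0,-0.0231],"claw":1}

```text
clock: 5.2
tcp_pos: [412.9, -60.2, 101.3]
tool_rot: [0.638, 0.77, 0.0, -0.001]
wrist_force: [1.1, 8.3, -3.1]
width: 0.4
```

```bash
cat >> h.py <<'E'
def st(h=(541,-38)):
    o=get_obs();d=o['tcp_pos'][:2]-h;rr=np.hypot(*d);t=np.array([-d[1],d[0]])/rr
    F=o['wrist_force'][:2]
    print('t',o['clock'],'tcp',o['tcp_pos'].round(1),'r',rr.round(1),'ang',(np.arctan2(d[1],d[0])%(2*np.pi)).round(3),'Ftan',(F@t).round(1),'Frad',(F@d/rr).round(1),'F',o['wrist_force'].round(1))
E
python3 -c "
from h import *
st()"
```

```text
t 5.2 tcp [412.9 -60.2 101.3] r 130.0 ang 3.313 Ftan -8.0 Frad -2.5 F [ 1.1  8.3 -3.1]
```

Call:
drive_tool:
  commands:
    - {"linear":[-0.3,0,0],"rot":[0,0,-0.0231],"claw":1}
    - {"linear":[-0.3,0,0],"rot":[0,0,-0.0231],"claw":1}
    - {"linear":[-0.3,0,0],"rot":[0,0,-0.0231],"claw":1}

```text
clock: 5.5
tcp_pos: [414.7, -69.0, 101.3]
tool_rot: [0.611, 0.791, 0.0, -0.001]
wrist_force: [0.6, 7.3, -1.5]
width: 0.5
```

Call:
drive_tool:
  commands:
    - {"linear":[-0.3,0,0],"rot":[0,0,-0.0231],"claw":1}
    - {"linear":[-0.3,0,0],"rot":[0,0,-0.0231],"claw":1}
    - {"linear":[-0.3,0,0],"rot":[0,0,-0.0231],"claw":1}

```text
clock: 5.8
tcp_pos: [417.0, -77.6, 101.2]
tool_rot: [0.584, 0.812, 0.0, -0.001]
wrist_force: [-0.4, 7.8, -0.8]
width: 0.3
```

```bash
python3 - <<'E'
from h import *
st()
for n in("scene","top"):
    im=cams.capture(n)[:,:,::-1]
    c=im[100:285,205:400] if n=='scene' else im[115:290,255:440]
    cv2.imwrite(f"pics/{n}3.png",cv2.resize(c,None,fx=3,fy=3,interpolation=cv2.INTER_CUBIC))
E
```

```text
t 5.8 tcp [417.  -77.6 101.2] r 130.2 ang 3.451 Ftan -7.5 Frad -2.0 F [-0.4  7.8 -0.8]
```

View pics/scene3.png

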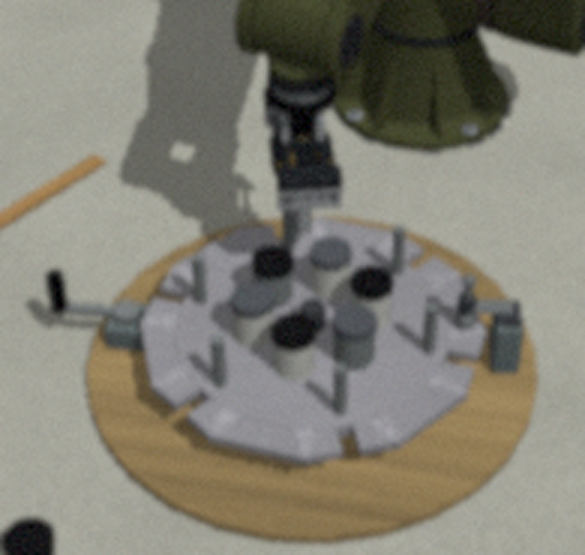

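View pics/top3.png

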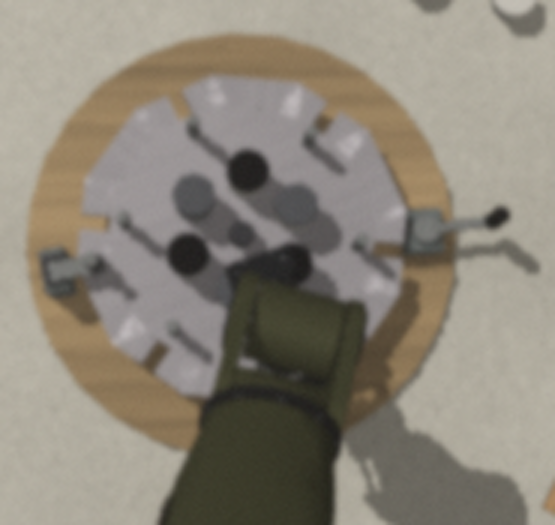

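Call:
drive_tool:
  commands:
    - {"linear":[-0.3,0,0],"rot":[0,0,-0.0231],"claw":1}
    - {"linear":[-0.3,0,0],"rot":[0,0,-0.0231],"claw":1}
    - {"linear":[-0.3,0,0],"rot":[0,0,-0.0231],"claw":1}

```text
clock: 6.2
tcp_pos: [420.0, -86.2, 101.2]
tool_rot: [0.555, 0.832, 0.0, -0.001]
wrist_force: [-2.3, 7.0, -0.9]
width: 0.6
```

Call:
drive_tool:
  commands:
    - {"linear":[-0.2,0,0],"rot":[0,0,-0.0154],"claw":1}
    - {"linear":[-0.2,0,0],"rot":[0,0,-0.0154],"claw":1}
    - {"linear":[-0.2,0,0],"rot":[0,0,-0.0154],"claw":1}

```text
clock: 6.5
tcp_pos: [422.4, -92.0, 101.2]
tool_rot: [0.536, 0.844, -0.0, -0.001]
wrist_force: [-2.5, 5.0, -0.9]
width: 0.2
```

Call:
drive_tool:
  commands:
    - {"linear":[-0.15,0,0],"rot":[0,0,-0.0115],"claw":1}
    - {"linear":[-0.15,0,0],"rot":[0,0,-0.0115],"claw":1}

```text
clock: 6.7
tcp_pos: [423.6, -94.7, 101.2]
tool_rot: [0.526, 0.85, -0.0, -0.001]
wrist_force: [-3.1, 6.1, -0.4]
width: 0.7
```

```bash
python3 -c "
from h import *
st()"
```

```text
t 6.7 tcp [423.6 -94.7 101.2] r 130.3 ang 3.591 Ftan -6.8 Frad 0.1 F [-3.1  6.1 -0.4]
```

Call:
drive_tool:
  commands:
    - {"linear":[-0.13,0,0],"rot":[0,0,-0.01],"claw":1}
    - {"linear":[-0.13,0,0],"rot":[0,0,-0.01],"claw":1}
    - {"linear":[-0.13,0,0],"rot":[0,0,-0.01],"claw":1}

```text
clock: 7.0
tcp_pos: [425.3, -98.2, 101.2]
tool_rot: [0.513, 0.858, -0.0, -0.001]
wrist_force: [-4.2, 5.0, -0.3]
width: 0.8
```

Call:
drive_tool:
  commands:
    - {"linear":[-0.13,0,0],"rot":[0,0,-0.01],"claw":1}
    - {"linear":[-0.13,0,0],"rot":[0,0,-0.01],"claw":1}
    - {"linear":[-0.13,0,0],"rot":[0,0,-0.01],"claw":1}

```text
clock: 7.3
tcp_pos: [427.1, -101.6, 101.2]
tool_rot: [0.5, 0.866, -0.0, -0.001]
wrist_force: [-4.9, 4.6, 0.1]
width: 0.2
```

Call:
drive_tool:
  commands:
    - {"linear":[-0.13,0,0],"rot":[0,0,-0.01],"claw":1}
    - {"linear":[-0.13,0,0],"rot":[0,0,-0.01],"claw":1}

```text
clock: 7.5
tcp_pos: [428.4, -103.9, 101.2]
tool_rot: [0.492, 0.871, -0.0, -0.001]
wrist_force: [-5.3, 5.5, 0.4]
width: 0.4
```

```bash
python3 - <<'E'
from h import *
st()
for n in("scene","top"):
    im=cams.capture(n)[:,:,::-1]
    c=im[160:260,330:400] if n=='scene' else im[165:235,255:345]
    cv2.imwrite(f"pics/{n}4.png",cv2.resize(c,None,fx=5,fy=5,interpolation=cv2.INTER_CUBIC))
E
```

```text
t 7.5 tcp [ 428.4 -103.9  101.2] r 130.4 ang 3.671 Ftan -7.4 Frad 1.8 F [-5.3  5.5  0.4]
```

View pics/scene4.png

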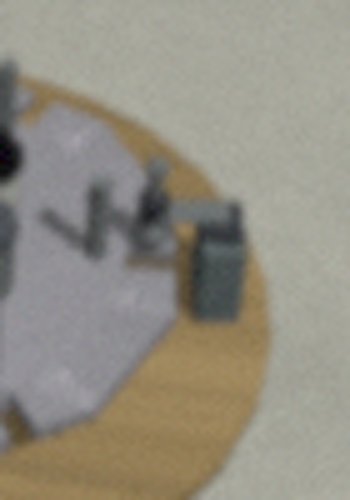

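View pics/top4.png

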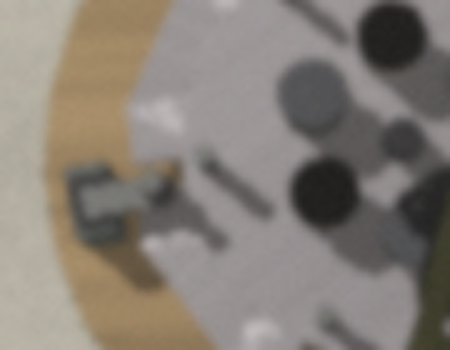

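Call:
drive_tool:
  commands:
    - {"linear":[-0.13,0,0],"rot":[0,0,-0.01],"claw":1}
    - {"linear":[-0.13,0,0],"rot":[0,0,-0.01],"claw":1}

```text
clock: 7.8
tcp_pos: [430.3, -106.5, 101.4]
tool_rot: [0.483, 0.876, -0.0, -0.0]
wrist_force: [-0.5, -0.2, 0.3]
width: 0.6
```

Call:
drive_tool:
  commands:
    - {"linear":[-0.13,0,0],"rot":[0,0,-0.01],"claw":1}
    - {"linear":[-0.13,0,0],"rot":[0,0,-0.01],"claw":1}

```text
clock: 8.0
tcp_pos: [432.1, -108.8, 101.7]
tool_rot: [0.474, 0.88, -0.0, 0.0]
wrist_force: [-0.3, 0.3, -0.9]
width: 0.5
```

Call:
drive_tool:
  commands:
    - {"linear":[-0.13,0,0],"rot":[0,0,-0.01],"claw":1}
    - {"linear":[-0.13,0,0],"rot":[0,0,-0.01],"claw":1}

```text
clock: 8.2
tcp_pos: [433.3, -110.8, 101.5]
tool_rot: [0.465, 0.885, -0.0, 0.0]
wrist_force: [-0.5, -0.6, 0.2]
width: 0.5
```

```bash
python3 -c "
from h import *
st()"
```

```text
t 8.2 tcp [ 433.3 -110.8  101.5] r 130.0 ang 3.736 Ftan 0.2 Frad 0.7 F [-0.5 -0.6  0.2]
```

Call:
drive_tool:
  commands:
    - {"linear":[-0.13,0,0],"rot":[0,0,-0.01],"claw":1}

```text
clock: 8.3
tcp_pos: [433.9, -111.7, 101.4]
tool_rot: [0.461, 0.887, 0.0, -0.0]
wrist_force: [-1.6, 1.4, 1.5]
width: 0.5
```

Call:
drive_tool:
  commands:
    - {"linear":[-0.13,0,0],"rot":[0,0,-0.01],"claw":1}

```text
clock: 8.4
tcp_pos: [434.6, -112.6, 101.5]
tool_rot: [0.456, 0.89, 0.0, -0.0]
wrist_force: [-3.4, 3.1, 3.6]
width: 0.3
```

Call:
drive_tool:
  commands:
    - {"linear":[-0.13,0,0],"rot":[0,0,-0.01],"claw":1}

```text
clock: 8.5
tcp_pos: [435.2, -113.5, 101.4]
tool_rot: [0.452, 0.892, 0.0, -0.001]
wrist_force: [-5.5, 5.6, 4.9]
width: 0.1
```

```bash
python3 -c "
from h import *
st()"
```

```text
t 8.5 tcp [ 435.2 -113.5  101.4] r 130.0 ang 3.761 Ftan -7.7 Frad 1.2 F [-5.5  5.6  4.9]
```

Call:
drive_tool:
  commands:
    - {"linear":[-0.13,0,-0.02],"rot":[0,0,-0.01],"claw":1}

```text
clock: 8.6
tcp_pos: [435.7, -114.3, 101.5]
tool_rot: [0.448, 0.894, 0.0, -0.001]
wrist_force: [-6.6, 8.0, 2.6]
width: 0.4
```

```bash
python3 -c "
from h import *
st()"
```

```text
t 8.6 tcp [ 435.7 -114.3  101.5] r 130.1 ang 3.769 Ftan -10.3 Frad 0.7 F [-6.6  8.   2.6]
```

Call:
drive_tool:
  commands:
    - {"linear":[-0.1,0,0],"rot":[0,0,-0.008],"claw":1}
    - {"linear":[0,0,0],"rot":[0,0,0],"claw":1}

```text
clock: 8.8
tcp_pos: [436.2, -115.0, 101.5]
tool_rot: [0.444, 0.896, 0.0, -0.001]
wrist_force: [-6.9, 7.8, 5.6]
width: 0.6
```

```bash
python3 -c "
from h import *
st()"
```

```text
t 8.8 tcp [ 436.2 -115.   101.5] r 130.1 ang 3.775 Ftan -10.4 Frad 0.9 F [-6.9  7.8  5.6]
```

Call:
drive_tool:
  commands:
    - {"linear":[-0.1,0,-0.02],"rot":[0,0,-0.008],"claw":1}
    - {"linear":[0,0,0],"rot":[0,0,0],"claw":1}
    - {"linear":[0,0,0],"rot":[0,0,0],"claw":1}

```text
clock: 9.1
tcp_pos: [436.5, -115.6, 101.5]
tool_rot: [0.441, 0.898, 0.0, -0.002]
wrist_force: [-6.5, 8.0, 3.7]
width: 0.5
```

```bash
python3 -c "
from h import *
st()"
```

```text
t 9.1 tcp [ 436.5 -115.6  101.5] r 130.1 ang 3.78 Ftan -10.3 Frad 0.5 F [-6.5  8.   3.7]
```

Call:
drive_tool:
  commands:
    - {"linear":[0,0,0],"rot":[0,0,0],"claw":1}
    - {"linear":[0,0,0],"rot":[0,0,0],"claw":1}
    - {"linear":[0,0,0],"rot":[0,0,0],"claw":1}
    - {"linear":[0,0,0],"rot":[0,0,0],"claw":1}

```text
clock: 9.5
tcp_pos: [436.5, -115.6, 101.5]
tool_rot: [0.441, 0.898, 0.0, -0.002]
wrist_force: [-7.4, 9.3, 4.4]
width: 0.5
```

```bash
python3 -c "
from h import *
st()"
```

```text
t 9.5 tcp [ 436.5 -115.6  101.5] r 130.1 ang 3.78 Ftan -11.9 Frad 0.4 F [-7.4  9.3  4.4]
```

Call:
drive_tool:
  commands:
    - {"linear":[-0.1,0,-0.03],"rot":[0,0,-0.008],"claw":1}
    - {"linear":[0,0,0],"rot":[0,0,0],"claw":1}
    - {"linear":[0,0,0],"rot":[0,0,0],"claw":1}
    - {"linear":[0,0,0],"rot":[0,0,0],"claw":1}

```text
clock: 9.9
tcp_pos: [436.8, -116.1, 101.5]
tool_rot: [0.437, 0.9, 0.0, -0.002]
wrist_force: [-8.0, 10.6, 2.4]
width: 0.2
```

```bash
python3 -c "
from h import *
st()"
```

```text
t 9.9 tcp [ 436.8 -116.1  101.5] r 130.2 ang 3.785 Ftan -13.3 Frad 0.1 F [-8.  10.6  2.4]
```

Call:
drive_tool:
  commands:
    - {"linear":[0,0,0],"rot":[0,0,0],"claw":1}
    - {"linear":[0,0,0],"rot":[0,0,0],"claw":1}

```text
clock: 10.1
tcp_pos: [436.9, -116.1, 101.5]
tool_rot: [0.437, 0.9, 0.0, -0.002]
wrist_force: [-8.9, 11.1, 1.9]
width: 0.4
```

Call:
drive_tool:
  commands:
    - {"linear":[0,0,0],"rot":[0,0,0],"claw":1}
    - {"linear":[0,0,0],"rot":[0,0,0],"claw":1}

```text
clock: 10.3
tcp_pos: [436.8, -116.1, 101.5]
tool_rot: [0.437, 0.9, 0.0, -0.002]
wrist_force: [-6.6, 10.1, 2.3]
width: 0.2
```

```bash
python3 -c "
from h import *
st()"
```

```text
t 10.3 tcp [ 436.8 -116.1  101.5] r 130.2 ang 3.785 Ftan -12.0 Frad -0.8 F [-6.6 10.1  2.3]
```

Call:
drive_tool:
  commands:
    - {"linear":[0.2,0,0],"rot":[0,0,0.015],"claw":1}
    - {"linear":[0.3,0,0],"rot":[0,0,0.02],"claw":1}
    - {"linear":[0.4,0,0],"rot":[0,0,0.03],"claw":1}
    - {"linear":[0.6,0,0],"rot":[0,0,0.04],"claw":1}
    - {"linear":[0.8,0,0],"rot":[0,0,0.06],"claw":1}
    - {"linear":[0,0,0],"rot":[0,0,0],"claw":1}

```text
clock: 10.9
tcp_pos: [424.8, -98.0, 102.2]
tool_rot: [0.51, 0.86, -0.0, 0.0]
wrist_force: [0.4, 0.3, -0.5]
width: 0.9
```

Call:
drive_tool:
  commands:
    - {"linear":[0,0,-3],"rot":[0,0,0],"claw":1}
    - {"linear":[0,0,-4],"rot":[0,0,0],"claw":1}
    - {"linear":[0,0,-4],"rot":[0,0,0],"claw":1}
    - {"linear":[0,0,-1],"rot":[0,0,0],"claw":1}

```text
clock: 11.3
tcp_pos: [426.3, -99.0, 226.2]
tool_rot: [0.509, 0.861, 0.001, 0.003]
wrist_force: [0.2, 0.8, -1.3]
width: 0.7
```

```bash
python3 - <<'E'
from h import *
st()
go([605,-318,222])
for n in("scene","top"):
    im=cams.capture(n)[:,:,::-1]
    cv2.imwrite(f"pics/{n}5f.png",im)
    c=im[150:270,205:400] if n=='scene' else im[115:290,255:440]
    cv2.imwrite(f"pics/{n}5.png",cv2.resize(c,None,fx=4 if n=='scene' else 3.4,fy=4 if n=='scene' else 3.4,interpolation=cv2.INTER_CUBIC))
E
```

```text
t 11.3 tcp [426.3 -99.  226.2] r 129.9 ang 3.631 Ftan -0.6 Frad -0.6 F [ 0.2  0.8 -1.3]
t 11.3 tcp [426.3 -99.  226.2] psi 2.074 F [ 0.2  0.8 -1.3] w 0.7
tool delta cm [-27.8    5.09   0.57] norm mm 282.7 rotz None
```

View pics/scene5.png

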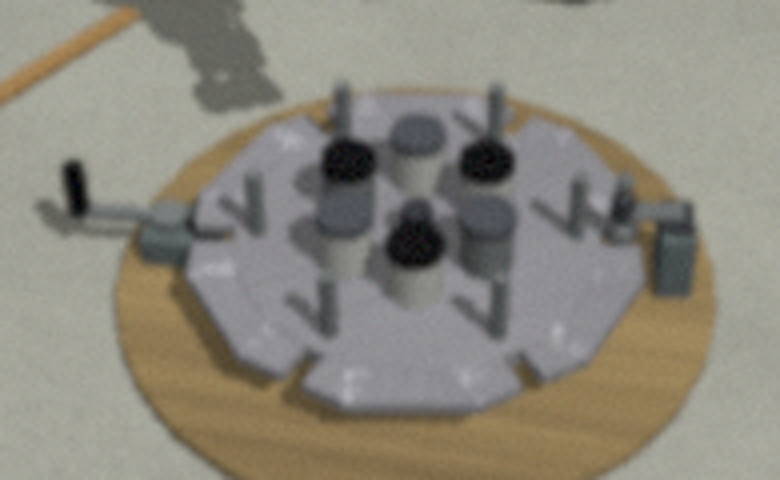

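View pics/top5.png

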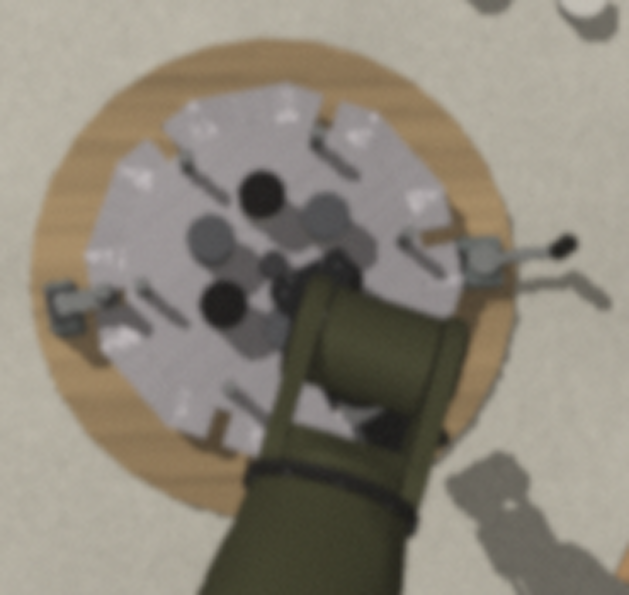

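```bash
python3 - <<'E'
from h import *
def tri(t,s):
    f=lambda p:np.r_[proj('top',p)[0]-t,proj('scene',p)[0]-s]
    b=least_squares(f,[555,-250,60]);return b.x.round(1),b.fun.round(1)
t=lambda c:np.array(c)/3.4+[255,115]
s=lambda c:np.array(c)/4+[205,150]
print('knobtop',tri(t((571,239)),s((72,163))))
print('knobmid',tri(t((564,244)),s((76,189))))
print('pivot',tri(t((484,258)),s((170,210))))
E
```

```text
knobtop (array([ 562.6, -322.1,  102.2]), array([-1.1,  0.3, -1.1, -0.2]))
knobmid (array([ 562.3, -322.1,   73.2]), array([-1. ,  0.3, -1. , -0.2]))
pivot (array([ 551.6, -246.6,   54. ]), array([-1. ,  0.2, -1. , -0.1]))
```

Call:
drive_tool:
  commands:
    - {"linear":[-3.79,0.6,0],"rot":[0,0,0],"claw":1}
    - {"linear":[-3.79,0.6,0],"rot":[0,0,0],"claw":1}
    - {"linear":[-3.79,0.6,0],"rot":[0,0,0],"claw":1}
    - {"linear":[-3.79,0.6,0],"rot":[0,0,0],"claw":1}
    - {"linear":[-3.79,0.6,0],"rot":[0,0,0],"claw":1}
    - {"linear":[-3.79,0.6,0],"rot":[0,0,0],"claw":1}
    - {"linear":[-3.79,0.6,0],"rot":[0,0,0],"claw":1}
    - {"linear":[0,0,0],"rot":[0,0,0],"claw":1}

```text
clock: 12.2
tcp_pos: [589.8, -313.7, 217.4]
tool_rot: [0.51, 0.86, -0.0, -0.002]
wrist_force: [-1.7, 0.5, -0.2]
width: 0.3
```

Call:
drive_tool:
  commands:
    - {"linear":[0,0,0],"rot":[0,0,0.14],"claw":1}
    - {"linear":[0,0,0],"rot":[0,0,0.14],"claw":1}
    - {"linear":[0,0,0],"rot":[0,0,0.14],"claw":1}
    - {"linear":[0,0,0],"rot":[0,0,0.14],"claw":1}
    - {"linear":[0,0,0],"rot":[0,0,0.14],"claw":1}
    - {"linear":[0,0,0],"rot":[0,0,0.14],"claw":1}
    - {"linear":[0,0,0],"rot":[0,0,0.14],"claw":1}
    - {"linear":[0,0,0],"rot":[0,0,0.14],"claw":1}
    - {"linear":[0,0,0],"rot":[0,0,0.14],"claw":1}
    - {"linear":[0,0,0],"rot":[0,0,0.14],"claw":1}
    - {"linear":[0,0,0],"rot":[0,0,0.14],"claw":1}
    - {"linear":[0,0,0],"rot":[0,0,0],"claw":1}

```text
clock: 13.4
tcp_pos: [588.8, -310.4, 220.4]
tool_rot: [0.965, 0.262, -0.001, -0.001]
wrist_force: [-0.1, -0.9, 0.0]
width: 0.4
```

```bash
python3 - <<'E'
from h import *
go([591,-311,79],0.54)
E
```

```text
t 13.4 tcp [ 588.8 -310.4  220.4] psi 0.53 F [-0.1 -0.9  0. ] w 0.4
tool delta cm [ 0.18  0.19 14.14] norm mm 141.4 rotz -0.01
```

Call:
drive_tool:
  commands:
    - {"linear":[0.5,0.2,3],"rot":[0,0,0],"claw":1}
    - {"linear":[0,0,4],"rot":[0,0,0],"claw":1}
    - {"linear":[0,0,2],"rot":[0,0,0],"claw":1}
    - {"linear":[0,0,0],"rot":[0,0,0],"claw":1}

```text
clock: 13.8
tcp_pos: [593.0, -309.0, 127.8]
tool_rot: [0.964, 0.265, -0.002, -0.002]
wrist_force: [-0.2, -0.1, 0.0]
width: 0.3
```

```bash
python3 - <<'E'
from h import *
go([593,-309,79],0.54)
for n in("scene","top"):
    im=cams.capture(n)[:,:,::-1]
    c=im[140:240,185:305] if n=='scene' else im[150:240,370:460]
    cv2.imwrite(f"pics/{n}6.png",cv2.resize(c,None,fx=5,fy=5,interpolation=cv2.INTER_CUBIC))
E
```

```text
t 13.8 tcp [ 593.  -309.   127.8] psi 0.536 F [-0.2 -0.1  0. ] w 0.3
tool delta cm [0.02 0.03 4.88] norm mm 48.8 rotz -0.004
```

View pics/scene6.png

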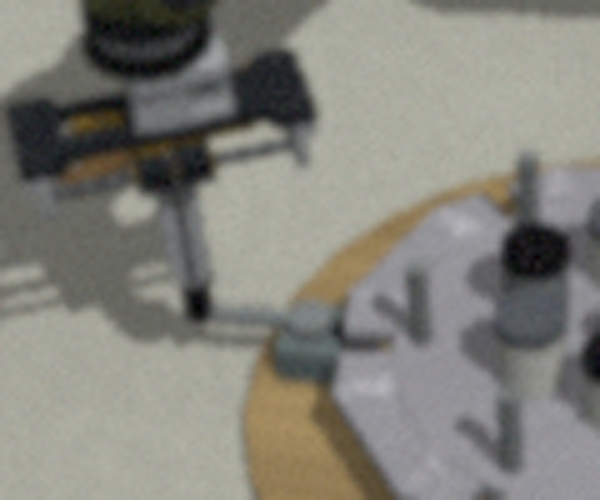

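View pics/top6.png

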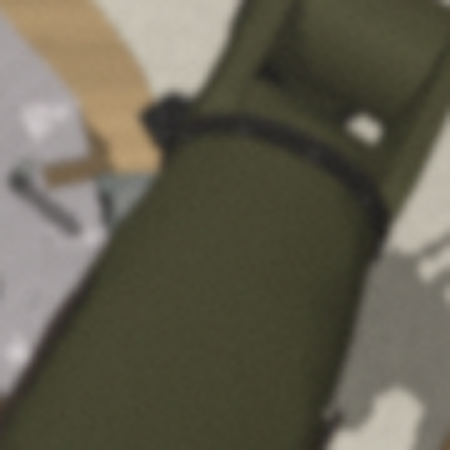

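Call:
drive_tool:
  commands:
    - {"linear":[0,0,1.5],"rot":[0,0,0],"claw":1}
    - {"linear":[0,0,1.5],"rot":[0,0,0],"claw":1}

```text
clock: 14.1
tcp_pos: [594.9, -310.3, 102.4]
tool_rot: [0.965, 0.263, 0.001, 0.001]
wrist_force: [-0.0, 0.9, -0.3]
width: 0.3
```

Call:
drive_tool:
  commands:
    - {"linear":[0,0,1.5],"rot":[0,0,0],"claw":1}
    - {"linear":[0,0,0.3],"rot":[0,0,0],"claw":1}
    - {"linear":[0,0,0],"rot":[0,0,0],"claw":1}

```text
clock: 14.4
tcp_pos: [594.3, -309.9, 83.3]
tool_rot: [0.965, 0.263, -0.0, -0.0]
wrist_force: [-1.1, -0.1, -0.4]
width: 0.5
```

```bash
python3 - <<'E'
from h import *
go([593,-309,79],0.54)
for n in("scene",):
    im=cams.capture(n)[:,:,::-1]
    c=im[140:240,185:305] if n=='scene' else im[150:240,370:460]
    cv2.imwrite(f"pics/{n}7.png",cv2.resize(c,None,fx=5,fy=5,interpolation=cv2.INTER_CUBIC))
E
```

```text
t 14.4 tcp [ 594.3 -309.9   83.3] psi 0.532 F [-1.1 -0.1 -0.4] w 0.5
tool delta cm [-0.07 -0.14  0.43] norm mm 4.5 rotz -0.008
```

View pics/scene7.png

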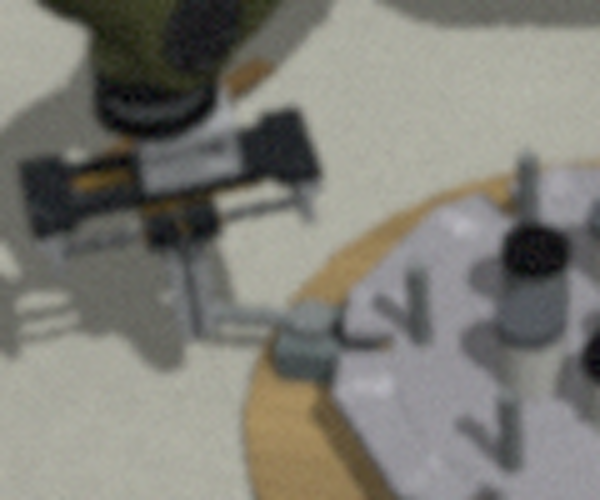

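Call:
drive_tool:
  commands:
    - {"linear":[-0.3,0,0],"rot":[0,0,-0.02],"claw":1}
    - {"linear":[-0.3,0,0],"rot":[0,0,0.04],"claw":1}
    - {"linear":[-0.2,0,0],"rot":[0,0,0.027],"claw":1}
    - {"linear":[-0.2,0,0],"rot":[0,0,0.027],"claw":1}

```text
clock: 14.85
tcp_pos: [585.8, -315.3, 84.6]
tool_rot: [0.974, 0.226, 0.0, 0.0]
wrist_force: [-0.0, -0.3, 0.1]
width: 0.8
```

Call:
drive_tool:
  commands:
    - {"linear":[-0.2,0,0],"rot":[0,0,0.027],"claw":1}
    - {"linear":[-0.2,0,0],"rot":[0,0,0.027],"claw":1}

```text
clock: 15.05
tcp_pos: [582.2, -316.9, 84.3]
tool_rot: [0.98, 0.2, 0.0, 0.0]
wrist_force: [-0.4, -0.2, 0.1]
width: 0.2
```

Call:
drive_tool:
  commands:
    - {"linear":[-0.2,0,0],"rot":[0,0,0.027],"claw":1}
    - {"linear":[-0.2,0,0],"rot":[0,0,0.027],"claw":1}

```text
clock: 15.25
tcp_pos: [578.4, -318.3, 84.2]
tool_rot: [0.985, 0.173, 0.0, -0.0]
wrist_force: [-0.5, 0.0, -0.1]
width: 0.5
```

```bash
python3 -c "
from h import *
st((552,-247));go([0,0,0],0)"
```

```text
t 15.25 tcp [ 578.4 -318.3   84.2] r 76.1 ang 5.067 Ftan -0.5 Frad -0.2 F [-0.5  0.  -0.1]
t 15.25 tcp [ 578.4 -318.3   84.2] psi 0.348 F [-0.5  0.  -0.1] w 0.5
tool delta cm [-43.54 -49.64   8.42] norm mm 665.6 rotz 0.348
```

Contact expected soon.

Call:
drive_tool:
  commands:
    - {"linear":[-0.2,0,0],"rot":[0,0,0.027],"claw":1}
    - {"linear":[-0.2,0,0],"rot":[0,0,0.027],"claw":1}

```text
clock: 15.45
tcp_pos: [575.1, -319.6, 84.3]
tool_rot: [0.989, 0.146, 0.001, 0.0]
wrist_force: [4.1, 0.8, -0.6]
width: 0.3
```

Call:
drive_tool:
  commands:
    - {"linear":[-0.2,0,0],"rot":[0,0,0.027],"claw":1}
    - {"linear":[-0.2,0,0],"rot":[0,0,0.027],"claw":1}

```text
clock: 15.65
tcp_pos: [571.0, -320.8, 84.3]
tool_rot: [0.993, 0.119, 0.0, 0.0]
wrist_force: [4.0, -0.3, -1.4]
width: 0.6
```

Call:
drive_tool:
  commands:
    - {"linear":[-0.2,0,0],"rot":[0,0,0.027],"claw":1}
    - {"linear":[-0.2,0,0],"rot":[0,0,0.027],"claw":1}

```text
clock: 15.85
tcp_pos: [567.0, -321.8, 84.2]
tool_rot: [0.996, 0.093, 0.0, 0.0]
wrist_force: [3.6, -1.1, 0.1]
width: 0.6
```

Call:
drive_tool:
  commands:
    - {"linear":[-0.2,0,0],"rot":[0,0,0.027],"claw":1}
    - {"linear":[-0.2,0,0],"rot":[0,0,0.027],"claw":1}

```text
clock: 16.05
tcp_pos: [563.0, -322.5, 84.2]
tool_rot: [0.998, 0.066, 0.0, 0.0]
wrist_force: [3.9, -0.1, -0.2]
width: 0.4
```

```bash
python3 -c "
from h import *
st((552,-247));go([0,0,0],0)"
```

```text
t 16.05 tcp [ 563.  -322.5   84.2] r 76.3 ang 4.857 Ftan 3.9 Frad 0.7 F [ 3.9 -0.1 -0.2]
t 16.05 tcp [ 563.  -322.5   84.2] psi 0.131 F [ 3.9 -0.1 -0.2] w 0.4
tool delta cm [-51.59 -39.35   8.4 ] norm mm 654.3 rotz 0.131
```

Call:
drive_tool:
  commands:
    - {"linear":[-0.25,0,0],"rot":[0,0,0.033],"claw":1}
    - {"linear":[-0.25,0,0],"rot":[0,0,0.033],"claw":1}
    - {"linear":[-0.25,0,0],"rot":[0,0,0.033],"claw":1}

```text
clock: 16.35
tcp_pos: [555.5, -323.3, 84.2]
tool_rot: [1.0, 0.016, 0.0, 0.0]
wrist_force: [3.1, -1.7, 0.5]
width: 0.6
```

Call:
drive_tool:
  commands:
    - {"linear":[-0.25,0,0],"rot":[0,0,0.033],"claw":1}
    - {"linear":[-0.25,0,0],"rot":[0,0,0.033],"claw":1}
    - {"linear":[-0.25,0,0],"rot":[0,0,0.033],"claw":1}

```text
clock: 16.65
tcp_pos: [548.0, -323.3, 84.2]
tool_rot: [0.999, -0.033, 0.0, 0.0]
wrist_force: [3.5, -2.5, -0.2]
width: 0.7
```

Call:
drive_tool:
  commands:
    - {"linear":[-0.25,0,0],"rot":[0,0,0.033],"claw":1}
    - {"linear":[-0.25,0,0],"rot":[0,0,0.033],"claw":1}
    - {"linear":[-0.25,0,0],"rot":[0,0,0.033],"claw":1}

```text
clock: 16.95
tcp_pos: [540.5, -322.6, 84.2]
tool_rot: [0.997, -0.083, 0.0, 0.0]
wrist_force: [2.8, -2.4, -0.8]
width: 0.3
```

```bash
python3 -c "
from h import *
st((552,-247));go([0,0,0],0)"
```

```text
t 16.95 tcp [ 540.5 -322.6   84.2] r 76.5 ang 4.561 Ftan 3.1 Frad 2.0 F [ 2.8 -2.4 -0.8]
t 16.95 tcp [ 540.5 -322.6   84.2] psi -0.166 F [ 2.8 -2.4 -0.8] w 0.3
tool delta cm [-58.64 -22.9    8.4 ] norm mm 635.1 rotz -0.166
```

Call:
drive_tool:
  commands:
    - {"linear":[-0.25,0,0],"rot":[0,0,0.033],"claw":1}
    - {"linear":[-0.25,0,0],"rot":[0,0,0.033],"claw":1}
    - {"linear":[-0.25,0,0],"rot":[0,0,0.033],"claw":1}

```text
clock: 17.25
tcp_pos: [533.1, -321.2, 84.2]
tool_rot: [0.991, -0.132, 0.0, 0.0]
wrist_force: [2.6, -3.2, 0.1]
width: 0.4
```

Call:
drive_tool:
  commands:
    - {"linear":[-0.2,0,0],"rot":[0,0,0.027],"claw":1}
    - {"linear":[-0.2,0,0],"rot":[0,0,0.027],"claw":1}
    - {"linear":[-0.2,0,0],"rot":[0,0,0.027],"claw":1}

```text
clock: 17.55
tcp_pos: [527.4, -319.4, 84.2]
tool_rot: [0.985, -0.172, 0.0, 0.0]
wrist_force: [2.1, -4.0, -0.7]
width: 0.4
```

Call:
drive_tool:
  commands:
    - {"linear":[-0.2,0,0],"rot":[0,0,0.027],"claw":1}
    - {"linear":[-0.2,0,0],"rot":[0,0,0.027],"claw":1}

```text
clock: 17.75
tcp_pos: [523.7, -317.8, 84.2]
tool_rot: [0.98, -0.198, 0.0, 0.0]
wrist_force: [1.8, -3.1, -0.2]
width: 0.6
```

```bash
python3 -c "
from h import *
st((552,-247));go([0,0,0],0)"
```

```text
t 17.75 tcp [ 523.7 -317.8   84.2] r 76.3 ang 4.332 Ftan 2.8 Frad 2.2 F [ 1.8 -3.1 -0.2]
t 17.75 tcp [ 523.7 -317.8   84.2] psi -0.4 F [ 1.8 -3.1 -0.2] w 0.6
tool delta cm [-60.61  -8.91   8.41] norm mm 618.4 rotz -0.4
```

Call:
drive_tool:
  commands:
    - {"linear":[-0.2,0,0],"rot":[0,0,0.027],"claw":1}
    - {"linear":[-0.2,0,0],"rot":[0,0,0.027],"claw":1}

```text
clock: 17.95
tcp_pos: [520.0, -316.2, 84.2]
tool_rot: [0.974, -0.225, -0.0, 0.0]
wrist_force: [2.2, -2.5, 0.8]
width: 0.7
```

Call:
drive_tool:
  commands:
    - {"linear":[-0.2,0,0],"rot":[0,0,0.027],"claw":1}
    - {"linear":[-0.2,0,0],"rot":[0,0,0.027],"claw":1}

```text
clock: 18.15
tcp_pos: [516.4, -314.4, 84.1]
tool_rot: [0.968, -0.251, -0.0, 0.0]
wrist_force: [2.2, -4.0, 0.3]
width: 0.1
```

```bash
python3 -c "
from h import *
st((552,-247))"
```

```text
t 18.15 tcp [ 516.4 -314.4   84.1] r 76.2 ang 4.227 Ftan 3.8 Frad 2.5 F [ 2.2 -4.   0.3]
```

Call:
drive_tool:
  commands:
    - {"linear":[-0.2,0,0],"rot":[0,0,0.027],"claw":1}
    - {"linear":[-0.2,0,0],"rot":[0,0,0.027],"claw":1}

```text
clock: 18.35
tcp_pos: [513.0, -312.4, 84.1]
tool_rot: [0.961, -0.277, -0.0, 0.0]
wrist_force: [1.8, -4.3, 1.0]
width: 0.5
```

Call:
drive_tool:
  commands:
    - {"linear":[-0.2,0,0],"rot":[0,0,0.027],"claw":1}
    - {"linear":[-0.2,0,0],"rot":[0,0,0.027],"claw":1}

```text
clock: 18.55
tcp_pos: [509.9, -310.5, 84.3]
tool_rot: [0.953, -0.303, 0.001, 0.0]
wrist_force: [4.5, -6.3, -0.2]
width: 0.3
```

```bash
python3 -c "
from h import *
st((552,-247))"
```

```text
t 18.55 tcp [ 509.9 -310.5   84.3] r 76.1 ang 4.127 Ftan 7.3 Frad 2.8 F [ 4.5 -6.3 -0.2]
```

Force is rising: at the stop. A bit more to confirm and load it firmly.

Call:
drive_tool:
  commands:
    - {"linear":[-0.15,0,0],"rot":[0,0,0.02],"claw":1}
    - {"linear":[0,0,0],"rot":[0,0,0],"claw":1}

```text
clock: 18.75
tcp_pos: [509.0, -309.8, 84.4]
tool_rot: [0.95, -0.312, 0.001, 0.0]
wrist_force: [6.3, -7.4, -1.9]
width: 0.5
```

```bash
python3 -c "
from h import *
st((552,-247))"
```

```text
t 18.75 tcp [ 509.  -309.8   84.4] r 76.1 ang 4.112 Ftan 9.4 Frad 2.5 F [ 6.3 -7.4 -1.9]
```

Call:
drive_tool:
  commands:
    - {"linear":[-0.1,0,0],"rot":[0,0,0.013],"claw":1}
    - {"linear":[0,0,0],"rot":[0,0,0],"claw":1}

```text
clock: 18.95
tcp_pos: [508.3, -309.3, 84.5]
tool_rot: [0.948, -0.318, 0.001, 0.0]
wrist_force: [6.7, -7.3, -2.5]
width: 0.4
```

```bash
python3 -c "
from h import *
st((552,-247))"
```

```text
t 18.95 tcp [ 508.3 -309.3   84.5] r 76.1 ang 4.101 Ftan 9.7 Frad 2.1 F [ 6.7 -7.3 -2.5]
```

Call:
drive_tool:
  commands:
    - {"linear":[-0.13,0,0],"rot":[0,0,0.017],"claw":1}
    - {"linear":[0,0,0],"rot":[0,0,0],"claw":1}
    - {"linear":[0,0,0],"rot":[0,0,0],"claw":1}

```text
clock: 19.25
tcp_pos: [507.5, -308.7, 84.5]
tool_rot: [0.945, -0.326, 0.002, 0.001]
wrist_force: [7.6, -8.5, -2.1]
width: 0.7
```

```bash
python3 -c "
from h import *
st((552,-247))"
```

```text
t 19.25 tcp [ 507.5 -308.7   84.5] r 76.1 ang 4.088 Ftan 11.2 Frad 2.4 F [ 7.6 -8.5 -2.1]
```

Call:
drive_tool:
  commands:
    - {"linear":[0.1,0,0],"rot":[0,0,-0.013],"claw":1}
    - {"linear":[0.2,0,0],"rot":[0,0,-0.027],"claw":1}
    - {"linear":[0.3,0,0],"rot":[0,0,-0.04],"claw":1}
    - {"linear":[0.5,0,0],"rot":[0,0,-0.065],"claw":1}
    - {"linear":[0.6,0,0],"rot":[0,0,-0.08],"claw":1}
    - {"linear":[0.6,0,0],"rot":[0,0,-0.08],"claw":1}
    - {"linear":[0,0,0],"rot":[0,0,0],"claw":1}

```text
clock: 19.95
tcp_pos: [526.3, -319.4, 83.7]
tool_rot: [0.984, -0.178, -0.001, -0.0]
wrist_force: [0.5, 0.2, -0.5]
width: 0.3
```

Call:
drive_tool:
  commands:
    - {"linear":[0,0,-2],"rot":[0,0,0],"claw":1}
    - {"linear":[0,0,-4],"rot":[0,0,0],"claw":1}
    - {"linear":[0,0,-4],"rot":[0,0,0],"claw":1}
    - {"linear":[0,0,-4],"rot":[0,0,0],"claw":1}
    - {"linear":[0,0,0],"rot":[0,0,0],"claw":1}

```text
clock: 20.45
tcp_pos: [527.3, -320.3, 229.9]
tool_rot: [0.984, -0.18, 0.004, 0.001]
wrist_force: [0.1, 0.1, 0.4]
width: 0.3
```

```bash
python3 - <<'E'
from h import *
go([330,-480,222])
for n in("scene","top"):
    im=cams.capture(n)[:,:,::-1]
    cv2.imwrite(f"pics/{n}8f.png",im)
E
```

```text
t 20.45 tcp [ 527.3 -320.3  229.9] psi -0.361 F [0.1 0.1 0.4] w 0.3
tool delta cm [-12.82  21.92   0.72] norm mm 254.0 rotz None
```

View pics/scene8f.png

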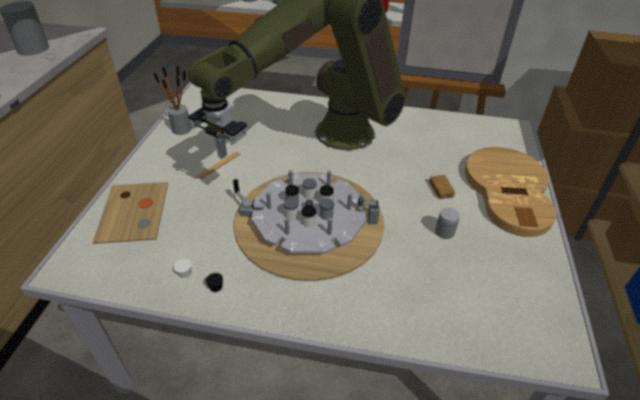

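View pics/top8f.png

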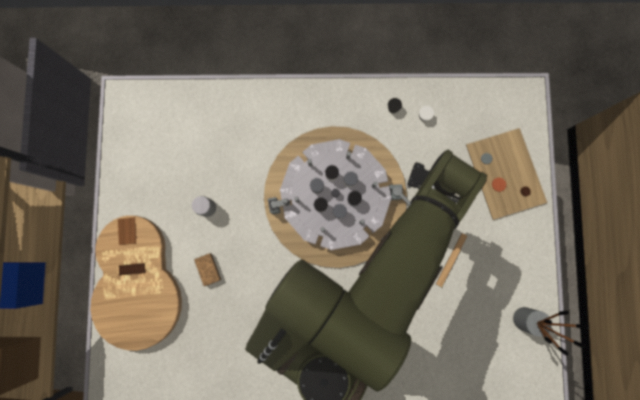

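Call:
drive_tool:
  commands:
    - {"linear":[-2.1,3.6,0],"rot":[0,0,0],"claw":1}
    - {"linear":[-2.1,3.6,0],"rot":[0,0,0],"claw":1}
    - {"linear":[-2.1,3.6,0],"rot":[0,0,0],"claw":1}
    - {"linear":[-2.1,3.6,0],"rot":[0,0,0],"claw":1}
    - {"linear":[-2.1,3.6,0],"rot":[0,0,0],"claw":1}
    - {"linear":[-2.1,3.6,0],"rot":[0,0,0],"claw":1}
    - {"linear":[0,0,0],"rot":[0,0,0],"claw":1}

```text
clock: 21.25
tcp_pos: [328.9, -479.7, 222.1]
tool_rot: [0.983, -0.181, -0.001, -0.001]
wrist_force: [-0.5, 0.5, -0.8]
width: 0.6
```

```bash
python3 - <<'E'
from h import *
st()
for n in("scene","top"):
    im=cams.capture(n)[:,:,::-1]
    c=im[150:270,205:400] if n=='scene' else im[115:280,255:440]
    cv2.imwrite(f"pics/{n}9.png",cv2.resize(c,None,fx=4 if n=='scene' else 3.634,fy=4 if n=='scene' else 3.634,interpolation=cv2.INTER_CUBIC))
E
```

```text
t 21.25 tcp [ 328.9 -479.7  222.1] r 489.9 ang 4.265 Ftan -0.7 Frad -0.2 F [-0.5  0.5 -0.8]
```

View pics/scene9.png

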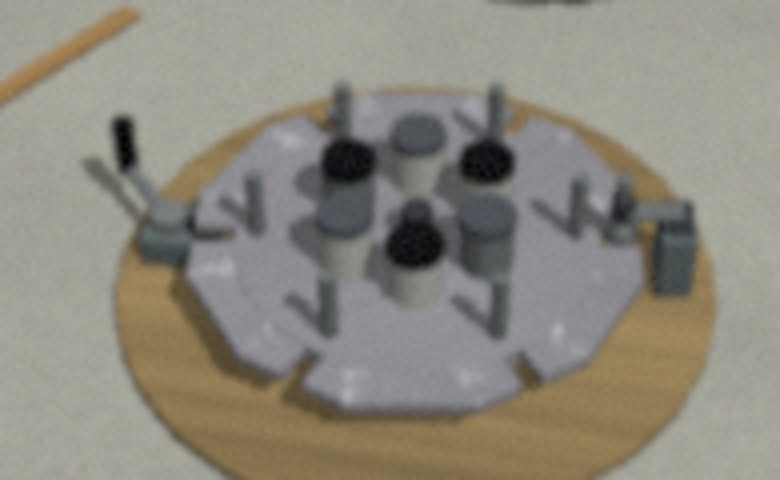

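View pics/top9.png

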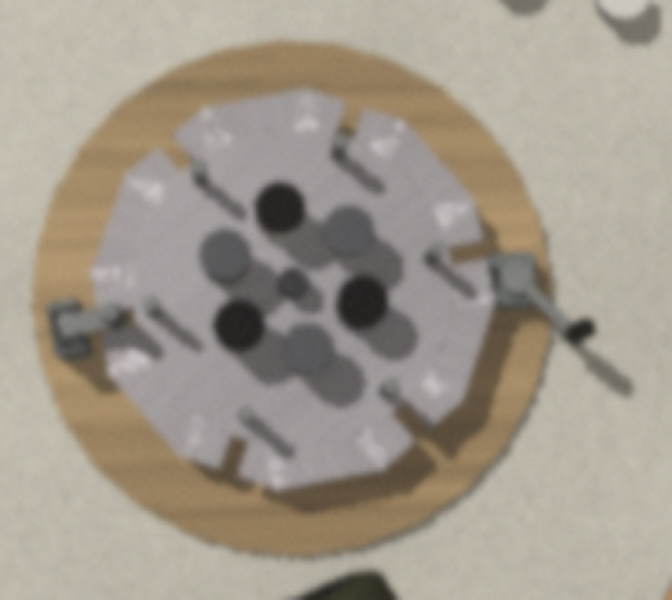

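```bash
python3 - <<'E'
from h import *
def tri(t,s):
    f=lambda p:np.r_[proj('top',p)[0]-t,proj('scene',p)[0]-s]
    b=least_squares(f,[555,-250,60]);return b.x
t=lambda c:np.array(c)/3.634+[255,115]
s=lambda c:np.array(c)/4+[205,150]
k=tri(t((578,331)),s((123,143)));p=np.array([551.6,-246.6]);print(k)
d=k[:2]-p;print(np.hypot(*d),np.arctan2(d[1],d[0]), 'start',np.arctan2(-322.1+246.6,562.5-551.6))
for n,z in(("tin_mid",42),("sander_mid",15),("stirrer_mid",4)):
    for d in look_for('top',n)[:2]: print(n,np.round(d['position'],1),round(d['score'],2),unproj('top',d['position'][1],d['position'][0],z).round())
# carousel fit
top=np.array([(200,165),(340,145),(437,253),(392,390),(247,415),(152,303)])/3.634+[255,115]
def res(q):
    a=q[2]+np.arange(6)*np.pi/3
    P=proj('top',np.c_[q[0]+130*np.cos(a),q[1]+130*np.sin(a),np.full(6,100)])
    j=np.linalg.norm(P[None]-top[:,None],axis=2).argmin(1);return (P[j]-top).ravel()
b=least_squares(res,[541,-38,.7]);print(b.x,b.cost)
E
```

```text
[ 498.35838471 -300.55012846   72.22282359]
75.79766460985503 -2.349584812721095 start -1.4274161438751576
tin_mid [206.2 202.6] 0.77 [504. 413.  42.]
sander_mid [266.  208.4] 0.6 [300. 395.  15.]
stirrer_mid [255.7 450.8] 0.91 [ 334. -437.    4.]
[544.55379067 -41.6387177    0.70177232] 2.022225278714284
```

```bash
python3 -c "
from h import *
st();print(r.close_job())"
```

```text
t 21.5 tcp [ 333.4 -477.   223.4] r 485.6 ang 4.271 Ftan -0.2 Frad -0.0 F [-0.2  0.1  0. ]
the job is handed in; nothing more can be done
None
```

I finished both steps in order and handed the job in at about 21.5 s, with the arm clear of everything. No verdict was reported.

- **Carousel:** I pushed one post counter-clockwise with about 7–8 N until the force fell to zero as the plunger dropped in. I then leaned on the post, first at about 10–12 N, then at about 12–14 N for roughly 0.7 s, and the notch held. The highest reading between moves was about 14 N. The last top picture shows a turn of about 0.54 rad, with a post in line with the plunger.
- **Clamp:** The lever turned clockwise against about 4 N, then the force rose steadily to about 11 N. After I let go, the knob sprang back about 6 mm, which fits the given springiness on the stop. The pictures put the travel at about 0.92 rad, which fits a start near 0.08 and an end at the 1.0 stop.
- **Other things on the bench:** The tin, sanding block and stirring stick were found within about 6 mm of where they started, which is within the detector's error.

Two checks were less clean:
- **Clamp zero:** By the lever's direction alone, taking 0 as straight out from the hub, the start comes out near −0.09 rad, just outside its stated range, and the end near 0.83. I trusted the force rise and spring-back as proof of the stop.
- **Plunger height:** I did not measure it directly. Seating rests on the force drop, the notch holding, and the picture.

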